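# Move the hotplate line on by one place

## Robot

A 6-joint arm with a two-finger parallel gripper is mounted at the origin on a cart in front of the work surface, level with it; the furniture and walls round the work are solid. World frame = base frame: x ahead of the robot, y to its left, z up, the work surface at z = 0. Lengths are in mm, angles in rad, forces in N, time in s.
With the tool pointing down it reaches from about 300 to 775 mm from the base axis. Payload 14.6 kg.
Tool frame: the origin (TCP) lies midway between the tips of the shut fingers; the grasp point (between the pads) lies behind it (manip.grip_depth is the z of the grasp point in the tool frame, in mm); z points along the fingers, y is the line along which they close (so a half turn about z gives the same grasp; the last joint's range is limited). The gripper opens to 94 mm and grips with 3 to 60 N. Pads are 16 mm wide; open, the fingers measure 119 mm over their backs; the gripper's body (75 mm by 177 mm) begins 78 mm behind the grasp point.
Start: joints at [-1.321, 0.3, 1.521, -0, 1.321, -0.067], TCP at [171.333, -522.622, 205.446] pointing down, gripper open.
Joint ranges: [-3.03, 3.03], [-0.79, 2.21], [0.23, 2.52], [-1.04, 4.18], [0, 3.07], [-2.55, 2.55]. Speed limits (rad/s): [2.22, 2.22, 2.57, 3.14, 3.14, 3.14].

## Interface

Orientations are given as [roll, pitch, yaw] about the fixed x, y, z axes, in that order (R = Rz(yaw) Ry(pitch) Rx(roll)).
In Python, from cell import manip, viewer, order gives the robot as it stands (manip), with the cameras (viewer) and the job (order).
- The arm moves only by the shell command python3 nudge.py 'ROWS' [OPENING] [FORCE]. ROWS is a JSON list that holds a single list of rows (three levels of brackets), with 1 to 5 rows, each of 6 numbers: dx, dy, dz in mm, then a rotation vector rx, ry, rz in rad; each row is the pose to reach, as a shift and turn from the pose commanded when the command began, along the tool's axes at that moment; what a row does not reach only later rows make up. A row lasts 1/10 s, in which the tool goes at most 50 mm and 0.15 rad, less where a joint would pass 70% of its speed; a pose out of reach is approached as far as the arm can. OPENING is the finger opening in mm, set as the command begins (- or left out keeps the last). The fingers move at their own pace and stop on an object; FORCE is the grip in N (left out, the last holds). Time passes only in rows, so rows that do not move let the fingers close. It prints the time, the measured TCP pose, the force, the opening and the grip force at its end. Input that does not fit is refused with a message, and nothing moves.
- manip.read_state(): the state, without advancing time (a new reading comes with each control period).
- viewer.camera(name): name is "scene" or "side" or "wrist"; returns (picture, depth): 384x512x3 uint8, red, green, blue; 384x512 float32, mm along the optical axis (not along the pixel's ray), 0 where there is no reading.
- viewer.camera_info(name): a dict with "K" (3x3 intrinsics, pixels), "dist" ([k1, k2, p1, p2, k3] as OpenCV has them; the pictures are not rectified), "rvec" (rotation vector, rad) and "tvec" (3), from world to camera coordinates, as OpenCV has them; the wrist camera has in their place "mount" (4x4, takes a point from camera to tool coordinates, whose origin is the TCP and whose axes are the flange's). Camera axes: x right, y down, z forward; pixel columns grow to the right and rows downward; lengths in mm; the calibration is good to about 2 mm. A picture is of the moment at which its call begins: read the wrist's pose just before it. camera_info takes no time and is no camera call.
- order.sign_off(): hands the job in; it is judged then, once.
The state is a dict: "clock": time; "joints": joint angles; "qd": joint speeds; "effort": joint torques, N m; "eef_pos": TCP position; "eef_rot": TCP orientation; "wrist_force": force on the tool from outside, world axes, zero at the start; "moment": the same for the moment, N m; "finger_gap": finger opening in mm; "finger_force": force on a finger pad.
Only numpy, scipy, OpenCV 4.12 (cv2) and the standard library are available. Lean on these libraries where they do the work, as an engineer would, in place of code of your own. Each camera call takes 0.05 s, during which the arm holds its last target. There are 200 camera calls.

## Task

Move the evaporation run on the hotplate along by one place: lift the cooled beaker from the ring at the front left and lower it gently into the free end of the steel carrying tray, slide the heated beaker from the double ring sideways into that ring, then slide the warmed beaker from the back right ring forward into the double ring - both are hot and full, so slide them over the plate without lifting or tipping them. Then set the fresh small beaker from the worktop gently down in the back right ring, centred like the others, and last turn the heat knob clockwise up to its stop. Keep every beaker upright and leave the tins and the large beaker where they are.

Things in the scene. Friction and masses are not known exactly. Their poses are not given: they have to be found in the camera images.
- hotplate: white four-place hotplate, 290 mm deep (x) by 220 mm wide (y), 55 mm high, fixed; origin at the centre of its underside, +x to its back, +y to its left, z up. Dark flat top with four printed white rings 80 mm across in a square of 104 mm pitch; control strip along the front (-x) edge, at the same height
- ring_cool (a point): centre of the front left ring (single line), where vessels cool, 80 mm across, at the level of the hotplate's top; at (-0.016, 0.052, 0.055) in the hotplate's frame
- ring_heat (a point): centre of the front right ring, the only one with a double line, where vessels are heated, 80 mm across, at the level of the hotplate's top; at (-0.016, -0.052, 0.055) in the hotplate's frame
- ring_warm (a point): centre of the back right ring (single line), where vessels warm up, 80 mm across, at the level of the hotplate's top; at (0.088, -0.052, 0.055) in the hotplate's frame
- beaker_cooled: small glass beaker: rim (top 9 mm) 54 mm across, wall 50 mm, 59 mm over the spout, 68 mm high, about 0.11 kg; origin at the centre of its underside, z up, spout to its +y (round axis 2 mm to -y of the origin). At the start it stands in the front left ring, spout roughly to the left
- beaker_heated: small glass beaker: rim (top 9 mm) 54 mm across, wall 50 mm, 59 mm over the spout, 68 mm high, about 0.11 kg; origin at the centre of its underside, z up, spout to its +y (round axis 2 mm to -y of the origin). Starts in the front right (double) ring, spout roughly to the front; slide, never lift it. Held by the rim it tips if dragged across the line of the fingers, not along it
- beaker_warmed: small glass beaker: rim (top 9 mm) 54 mm across, wall 50 mm, 59 mm over the spout, 68 mm high, about 0.11 kg; origin at the centre of its underside, z up, spout to its +y (round axis 2 mm to -y of the origin). Starts in the back right ring, spout roughly to the left; slide, never lift it. Held by the rim it tips if dragged across the line of the fingers, not along it
- beaker_fresh: small glass beaker: rim (top 9 mm) 54 mm across, wall 50 mm, 59 mm over the spout, 68 mm high, about 0.11 kg; origin at the centre of its underside, z up, spout to its +y (round axis 2 mm to -y of the origin). At the start it is the only small beaker on the worktop, to the right of the hotplate, spout roughly to the left
- carrier: open stainless tray, 72 mm (x) by 202 mm (y), 34 mm high, walls and floor 3 mm thick (the rolled rim reaches 36 mm), fixed; origin at the centre of its underside, long side along its y. It takes three vessels in a row; the lidded tins fill two places and the +y end is free
- carrier_bay (a point): centre of the free place on the tray's floor, at (0, 0.0635, 0.003) in the tray's frame; the space is about 66 mm (x) by 68 mm (y), between three walls 31 mm high and a tin whose top is 38 mm above the tray's floor
- heat_knob (a joint): heat knob on the control strip, round, 39 mm across above a 46 mm skirt 6 mm high, top 35 mm above the hotplate's top; rad, 0 = low stop, grows as it turns clockwise seen from above, 1.4 = full (upper stop). Starts between 0 and 0.35. Light friction, stays where it is left
- knob_grip (a point): on the knob's vertical axis, 30 mm above the hotplate's top: height to grip
- tin_on_plate: lidded aluminium tin, 62 mm across, 38 mm high, in the back left ring; leave it. Origin at the centre of its underside
- tin_packed_1: lidded aluminium tin, 62 mm across, 38 mm high, in the -y end of the tray. Origin at the centre of its underside
- tin_packed_2: lidded aluminium tin, 62 mm across, 38 mm high, in the middle of the tray. Origin at the centre of its underside
- beaker_large: large glass beaker, 72 mm across, 92 mm high, on the worktop; leave it. Origin at the centre of its underside
- tin_open: open aluminium tin, 60 mm across, 36 mm high, on the worktop; leave it. Origin at the centre of its underside

How it is judged:
By the outcome, as a careful person would: the job done as asked, in the order asked, and still so for the second after the job is handed in, with the robot touching nothing.
It also fails if it takes over 72 s, if anything falls off the work surface, if the arm or the gripper's body presses on something with over 40 N, if the wrist force passes 120 N, or if a joint passes its speed limit or range.

## Working session

There is one attempt and no reset: what is moved stays moved. The work goes in short steps, Python scripts to look and compute and a shell command to move; the robot and the scene stay as the last step left them, time stands still between calls to the robot, and variables do not carry over. Pictures are saved under pics/ and viewed, at most 10 in all, crops included, and the job is handed in when it is done.

```bash
ls; mkdir -p pics
cat > h.py <<'E'
import numpy as np,cv2
from cell import manip, viewer, order
from scipy.spatial.transform import Rotation as R
def ext(n):
    i=viewer.camera_info(n)
    K=np.array(i['K']);d=np.array(i['dist'],float)
    if n=='wrist':
        s=manip.read_state();T=np.eye(4);T[:3,:3]=R.from_euler('xyz',s['eef_rot']).as_matrix();T[:3,3]=s['eef_pos']
        W=np.linalg.inv(T@np.array(i['mount'])); return K,d,W[:3,:3],W[:3,3]
    return K,d,cv2.Rodrigues(np.array(i['rvec'],float))[0],np.array(i['tvec'],float).ravel()
def shot(n,f=None):
    E=ext(n);im,dp=viewer.camera(n)
    if f: cv2.imwrite('pics/'+f,im[:,:,::-1]);np.savez('pics/'+f+'.npz',dp=dp,im=im,K=E[0],d=E[1],R=E[2],t=E[3])
    return E,im,dp
def cloud(E,dp):
    K,d,Rm,t=E;h,w=dp.shape
    u,v=np.meshgrid(np.arange(w),np.arange(h))
    p=cv2.undistortPoints(np.stack([u,v],-1).reshape(-1,1,2).astype(float),K,d).reshape(h,w,2)
    c=np.dstack([p*dp[...,None],dp]);return (c-t)@Rm
def plane(E,uv,z):
    K,d,Rm,t=E
    p=cv2.undistortPoints(np.array(uv,float).reshape(-1,1,2),K,d).reshape(-1,2)
    r=np.c_[p,np.ones(len(p))]@Rm;o=-Rm.T@t
    return (o+r*((z-o[2])/r[:,2])[:,None])[:,:2]
def proj(E,P):
    return cv2.projectPoints(np.array(P,float).reshape(-1,1,3),cv2.Rodrigues(E[2])[0],E[3],E[0],E[1])[0].reshape(-1,2)
E
python3 - <<'E'
from h import *
s=manip.read_state();print({k:np.round(v,3) for k,v in s.items()},manip.grip_depth)
a=shot('scene','s0.png')[1];
cv2.imwrite('pics/s0b.png',cv2.resize(a[:,:,::-1],(800,600),interpolation=cv2.INTER_CUBIC))
shot('side','d0.png');shot('wrist','w0.png')
for n in('scene','side','wrist'):
    E=ext(n);print(n,-E[2].T@E[3],E[2][2], E[0][0,0])
E
```

```text
cell.py
nudge.py
pics
{'clock': np.float64(0.0), 'joints': array([-1.321,  0.3  ,  1.522,  0.   ,  1.321, -0.067]), 'qd': array([ 0.001,  0.   , -0.002,  0.002, -0.001,  0.   ]), 'effort': array([-4.0000e-03, -5.3181e+01, -3.5274e+01,  7.1000e-02,  2.4000e-02,
       -0.0000e+00]), 'eef_pos': array([ 171.274, -522.348,  204.866]), 'eef_rot': array([-3.14 , -0.   ,  0.317]), 'wrist_force': array([ 0.163, -0.011, -0.341]), 'moment': array([ 0.025,  0.008, -0.01 ]), 'finger_force': np.float64(0.0), 'finger_gap': np.float64(93.863)} -18.8
scene [-242.93186407  887.79004155 1042.44234552] [ 0.50524018 -0.57261281 -0.64563684] 498.68361603401524
side [ 582.93755571 -970.81125118  898.10593885] [-0.06018801  0.77024042 -0.63490716] 383.5337171826844
wrist [ 241.59050255 -500.03690661  384.08747379] [-0.24132091 -0.0771249  -0.96737581] 271.0940591518512
```

View pics/s0b.png

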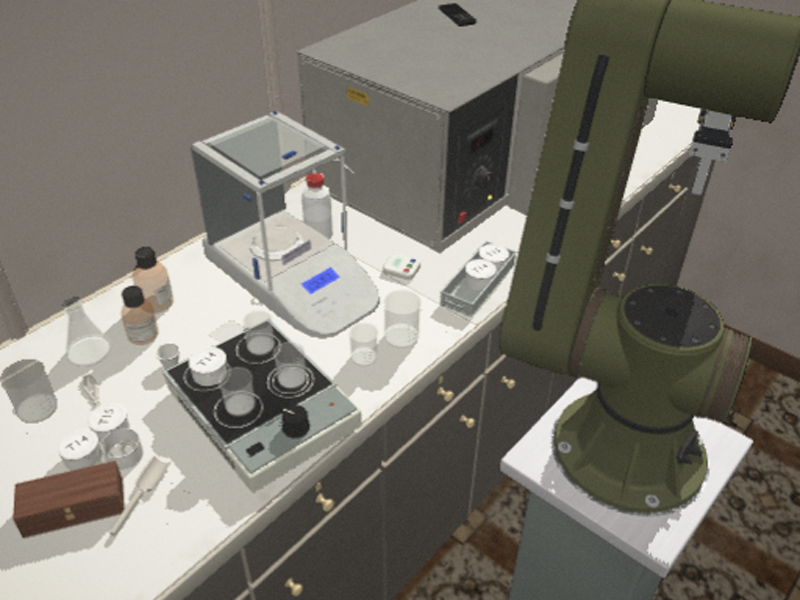

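View pics/d0.png

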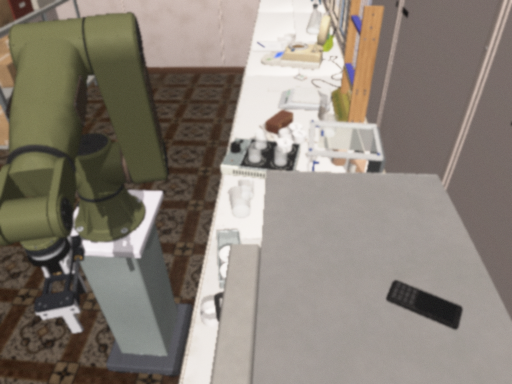

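The scene view (800x600 scale) shows the hotplate with the cooled beaker at about (240,400), heated (292,375), warmed (260,340), plate tin (208,365) and knob (294,420). The fresh beaker is at (363,343), the large one at (402,318) and the carrier around (478,275), with its free end towards the lower left. The side view is too coarse to use.

Run:
```python
from h import *
E=ext('scene')
def pr(n,uv,z): print(n,np.round(plane(E,np.array(uv)*0.64,z),0).tolist())
pr('rings55 cool heat warm tin',[[240,405],[292,378],[262,345],[208,380]],55)
pr('fresh base',[[363,357]],0)
pr('large base',[[401,338]],0)
pr('tray rim corners near: left,bottom; far',[[443,292],[473,310],[514,255],[480,243]],36)
pr('tins top',[[480,269],[493,252]],41)
pr('plate front corners',[[355,408],[245,470],[165,375],[270,315]],55)
pr('knob top',[[294,410]],90)
```

```text
rings55 cool heat warm tin [[521.0, 394.0], [502.0, 294.0], [603.0, 273.0], [607.0, 394.0]]
fresh base [[483.0, 134.0]]
large base [[463.0, 47.0]]
tray rim corners near: left,bottom; far [[463.0, -81.0], [385.0, -77.0], [426.0, -276.0], [505.0, -263.0]]
tins top [[448.0, -184.0], [462.0, -250.0]]
plate front corners [[373.0, 271.0], [413.0, 476.0], [673.0, 436.0], [653.0, 209.0]]
knob top [[421.0, 361.0]]
```

```bash
cat >> h.py <<'E'
def to(x,y,z,yaw=None):
    s=manip.read_state();M=R.from_euler('xyz',s['eef_rot']);d=M.inv().apply(np.array([x,y,z])-s['eef_pos'])
    cy=s['eef_rot'][2];r=0 if yaw is None else -(yaw-cy)
    T=R.from_euler('xyz',[np.pi,0,cy if yaw is None else yaw]);rv=(M.inv()*T).as_rotvec()
    print('d',np.round(d,1),'rv',np.round(rv,3),'n',round(max(np.linalg.norm(d)/50,np.linalg.norm(rv)/.15),1))
E
python3 nudge.py '[[[38, -30, -12, 0, 0, 0], [76, -60, -24, 0, 0, 0], [114, -90, -36, 0, 0, 0], [152, -120, -48, 0, 0, 0], [190, -148, -60, 0, 0, 0]]]' 94
python3 nudge.py '[[[38, -30, 0, 0, 0, 0], [76, -60, 0, 0, 0, 0], [114, -90, 0, 0, 0, 0], [152, -120, 0, 0, 0, 0], [190, -148, 0, 0, 0, 0]]]'
python3 nudge.py '[[[0, 0, 0, 0, 0, 0], [0, 0, 0, 0, 0, 0]]]'
python3 - <<'E'
from h import *
shot('wrist','w1.png');to(490,250,270,1.39)
E
```

```text
clock: 0.65
eef_pos: [306.3, -321.0, 265.9]
eef_rot: [3.142, -0.0, 0.316]
wrist_force: [0.4, -0.7, -0.4]
finger_gap: 93.7
finger_force: 0.0
clock: 1.15
eef_pos: [440.9, -121.0, 265.6]
eef_rot: [3.141, -0.0, 0.317]
wrist_force: [0.2, -0.4, -0.3]
finger_gap: 93.5
finger_force: 0.0
clock: 1.35
eef_pos: [440.3, -122.3, 265.2]
eef_rot: [-3.141, 0.001, 0.319]
wrist_force: [-0.0, 0.8, -0.2]
finger_gap: 94.2
finger_force: 0.0
d [ 164.  -338.9   -4.8] rv [-0.     0.    -1.073] n 7.5
```

View pics/w1.png

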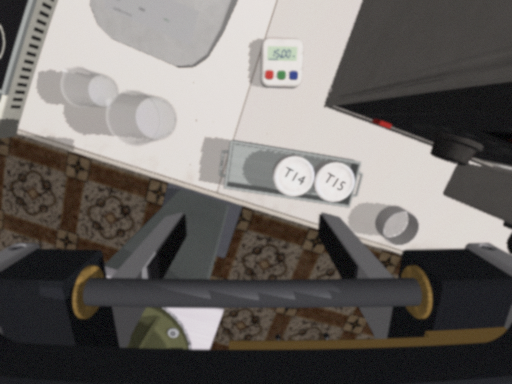

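The wrist view shows the tray at (228..362, 142..205) with the tins in its right two places. The fresh beaker is at (90,88), the large one at (140,117), and the open tin at (397,225). Next I'll localise the tray from depth and move on to the hotplate.

```bash
python3 - <<'E'
from h import *
f=np.load('pics/w1.png.npz');E=(f['K'],f['d'],f['R'],f['t']);c=cloud(E,f['dp'])
print('counter z',np.median(c[215:220,60:70,2]),c[110,320], c[97,329])
sub=c[130:215,215:370].reshape(-1,3)
m=(sub[:,2]>39.5)&(sub[:,2]<46)
p=sub[m];print('tin z',np.median(p[:,2]),len(p))
from scipy.cluster.vq import kmeans2
cc,l=kmeans2(p[:,:2],np.array([[448,-184.],[462,-250]]),minit='matrix')
for k in(0,1): 
    q=p[l==k,:2].astype(np.float32);(x,y),r=cv2.minEnclosingCircle(q);print(cc[k],(x,y),r,len(q))
m=(sub[:,2]>25)&(sub[:,2]<39);q=sub[m][:,:2].astype(np.float32);print('rim',cv2.minAreaRect(q),np.median(sub[m][:,2]))
d=sub[(sub[:,2]>33)&(sub[:,2]<38.5)][:,:2].astype(np.float32);print('rim2',cv2.minAreaRect(d),len(d))
# floor and corner by image
print('corners z36',plane(E,[[232,141],[228,186],[354,205],[361,161]],36))
# oven near points
o=c[80:140,330:400].reshape(-1,3);o=o[o[:,2]>60];print('oven', o[:,0].min(),o[np.argmin(o[:,0])],o[np.argmax(o[:,1])])
E
python3 nudge.py '[[[33, -68, 0, 0, 0, -0.15], [66, -136, 0, 0, 0, -0.3], [99, -203, -2, 0, 0, -0.45], [132, -271, -4, 0, 0, -0.6], [164, -339, -5, 0, 0, -0.75]]]'
python3 nudge.py '[[[0, 0, 0, 0, 0, -0.15], [0, 0, 0, 0, 0, -0.32], [0, 0, 0, 0, 0, -0.32], [0, 0, 0, 0, 0, -0.32]]]'
python3 - <<'E'
from h import *
E,im,dp=shot('wrist','w2.png')
cv2.imwrite('pics/w2b.png',cv2.resize(im[:,:,::-1],(800,600),interpolation=cv2.INTER_CUBIC))
E
```

```text
counter z -850.0236365079603 [ 5.55830751e+02 -1.97817977e+02 -2.17594962e-02] [ 574.22355139 -196.95960265   30.17252601]
tin z 40.3423441733437 1965
[ 448.58221692 -185.75540179] (448.26165771484375, -185.71258544921875) 31.172353744506836 1002
[ 459.45792681 -249.19806552] (459.2940673828125, -249.02346801757812) 31.5672664642334 963
rim ((448.6770324707031, -184.2587890625), (75.88286590576172, 227.40228271484375), 9.104623794555664) 34.782322591286125
rim2 ((448.6734619140625, -184.06927490234375), (75.8814697265625, 205.41033935546875), 9.084403991699219) 1086
corners z36 [[ 469.04154091  -81.55219391]
 [ 400.97836113  -96.12267935]
 [ 433.9528357  -295.67729576]
 [ 502.35706067 -277.47501114]]
oven 510.6697711349723 [510.66977113 -99.64278427 444.16670726] [510.66977113 -99.64278427 444.16670726]
clock: 1.9
eef_pos: [473.9, 125.1, 268.5]
eef_rot: [3.141, -0.0, 1.07]
wrist_force: [1.4, 0.0, -0.7]
finger_gap: 94.0
finger_force: 0.0
clock: 2.3
eef_pos: [474.1, 123.6, 268.3]
eef_rot: [3.141, 0.0, 1.382]
wrist_force: [-0.1, 0.3, -0.7]
finger_gap: 94.0
finger_force: 0.0
```

View pics/w2b.png

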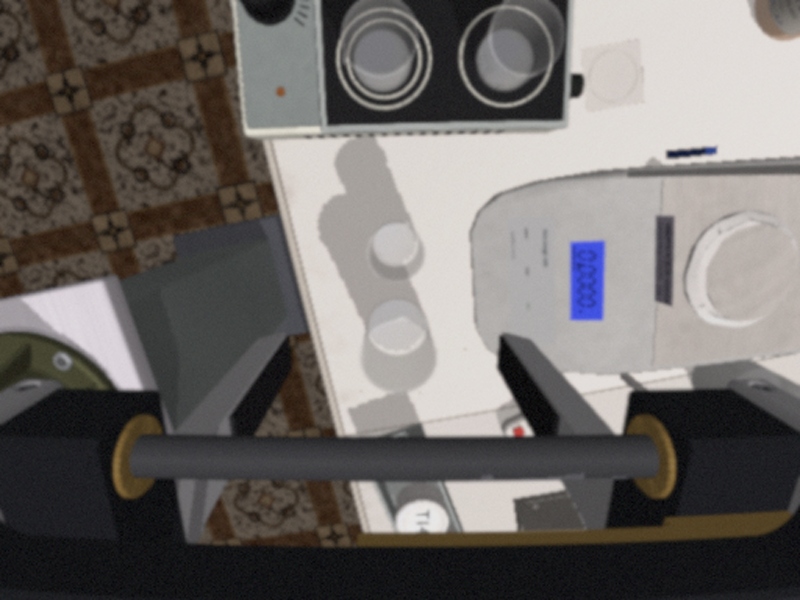

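The view (800x600 scale) shows the fresh beaker at (395,250), with the double ring at (383,58) and the warm ring at (507,57). The rest of the hotplate is out of frame, so I'll move further left.

```bash
python3 nudge.py '[[[35, 0, 0, 0, 0, 0], [70, 0, 0, 0, 0, 0], [105, 0, 0, 0, 0, 0], [140, 0, 0, 0, 0, 0], [175, 0, 0, 0, 0, 0]]]'
python3 nudge.py '[[[0, 0, 0, 0, 0, 0], [0, 0, 0, 0, 0, 0]]]'
python3 - <<'E'
from h import *
E,im,dp=shot('wrist','w3.png')
cv2.imwrite('pics/w3b.png',cv2.resize(im[:,:,::-1],(800,600),interpolation=cv2.INTER_CUBIC))
E
```

```text
clock: 2.85
eef_pos: [506.4, 297.5, 268.3]
eef_rot: [3.141, -0.0, 1.382]
wrist_force: [-0.4, 0.1, 0.3]
finger_gap: 94.0
finger_force: 0.0
clock: 3.05
eef_pos: [506.0, 296.4, 267.8]
eef_rot: [-3.141, 0.001, 1.385]
wrist_force: [0.2, -0.9, -0.0]
finger_gap: 93.9
finger_force: 0.0
```

View pics/w3b.png

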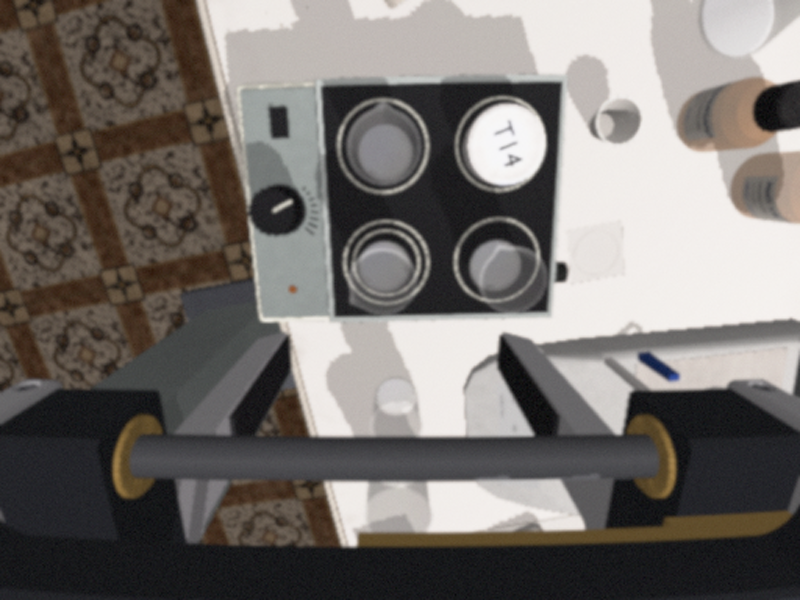

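Now the whole plate is visible (800x600 scale). The rings are cool (383,145), heat (386,264) and warm (497,261), the tin is at (503,143), and the knob is at (277,210) with its pointer up and to the right. The spouts are not clear here, so I'll fit the geometry numerically.

Run:
```python
from h import *
f=np.load('pics/w3.png.npz');E=(f['K'],f['d'],f['R'],f['t']);c=cloud(E,f['dp']);im=f['im']
z=c[...,2]
reg=np.zeros(z.shape,bool);reg[40:215,140:370]=True
m=reg&(z>50)&(z<60);print('plate z',np.median(z[m]))
q=c[m][:,:2].astype(np.float32);rc=cv2.minAreaRect(q);print('rect',rc,m.sum())
lab=cv2.connectedComponentsWithStats((reg&(z>60)).astype(np.uint8))
for s,ce in zip(lab[2][1:],lab[3][1:]):
    if s[4]>60: print(s,np.round(ce))
for k in range(1,lab[0]):
    mm=lab[1]==k
    if mm.sum()>60:
        p=c[mm];zt=np.percentile(p[:,2],95);t=p[p[:,2]>zt-4];(x,y),r=cv2.minEnclosingCircle(t[:,:2].astype(np.float32));print('blob z95 %.1f mean %s circ %.1f %.1f r %.1f n %d'%(zt,np.round(t[:,:2].mean(0),1),x,y,r,len(t)))
# rectified top-view at z=55 and z=123, 2px/mm, centred on plate
a=np.radians(0)
def top(zz,x0,y0,w,h,s):
    X=x0+(np.arange(h)[::-1])/s;Y=y0+np.arange(w)[::-1]/s
    g=np.array([[x,y,zz] for x in X for y in Y]);uv=proj(E,g).astype(np.float32).reshape(h,w,2)
    return cv2.remap(im,uv[...,0],uv[...,1],cv2.INTER_CUBIC)
A=top(55,370,190,560,620,2)
cv2.imwrite('pics/top55.png',A[:,:,::-1])
B=top(123,370,190,560,620,2);cv2.imwrite('pics/top123.png',B[:,:,::-1])
```

```text
plate z 54.83088511750362
rect ((524.30029296875, 348.20654296875), (220.7899169921875, 289.4837646484375), 80.60202026367188) 24281
[ 222   64   47   54 1059] [244.  89.]
[ 296   66   53   53 2148] [322.  93.]
[158 118  38  33 938] [177. 134.]
[ 300  153   50   48 1370] [326. 177.]
[ 223  154   43   47 1042] [244. 181.]
blob z95 122.4 mean [517.6 398.8] circ 519.5 397.6 r 29.2 n 444
blob z95 93.6 mean [613.2 382.7] circ 582.6 376.2 r 62.9 n 2044
blob z95 90.9 mean [417.2 366.4] circ 457.8 371.3 r 62.4 n 699
blob z95 121.9 mean [599.7 279. ] circ 568.3 313.8 r 72.8 n 373
blob z95 122.0 mean [495.5 295.8] circ 504.0 320.4 r 50.6 n 362
```

```bash
cat >> h.py <<'E'
from scipy.optimize import least_squares
PC=np.array([524.3,348.2]);PY=-0.164
def pl(x,y,c=None,yaw=None):
    c=PC if c is None else c;yaw=PY if yaw is None else yaw
    return c+np.array([x*np.cos(yaw)-y*np.sin(yaw),x*np.sin(yaw)+y*np.cos(yaw)])
def beaker(c,g,zt,tol=5):
    p=c.reshape(-1,3);p=p[(abs(p[:,2]-zt)<tol)&(np.hypot(*(p[:,:2]-g).T)<40)][:,:2]
    # outer rim: farthest point per angular bin
    cen=np.array(g,float)
    for _ in range(6):
        v=p-cen;a=np.degrees(np.arctan2(v[:,1],v[:,0]));r=np.hypot(*v.T)
        q=np.array([p[(a//10==b)][np.argsort(r[a//10==b])[int(.9*((a//10==b).sum()-1))]] for b in range(-18,18) if (a//10==b).sum()>2])
        o=least_squares(lambda x:np.hypot(*(q-x).T)-27,cen,loss='soft_l1',f_scale=1.);cen=o.x
    rr=np.hypot(*(q-cen).T);w=q-cen;return cen,len(q),np.c_[np.degrees(np.arctan2(w[:,1],w[:,0])),rr].round(0)
E
python3 - <<'E'
from h import *
f=np.load('pics/w3.png.npz');E=(f['K'],f['d'],f['R'],f['t']);c=cloud(E,f['dp']);im=f['im']
A=cv2.imread('pics/top55.png');B=cv2.imread('pics/top123.png')
def px(p):return (int(round((190+279.5-p[1])*2)),int(round((370+309.5-p[0])*2)))
for n,g in dict(cool=pl(-16,52),heat=pl(-16,-52),warm=pl(88,-52)).items():
    cen,k,t=beaker(c,g,122);print(n,g.round(1),'beaker',cen.round(1),k,t[t[:,1]>28.5].tolist())
    cv2.circle(A,px(g),80,(0,0,255),1);cv2.circle(B,px(cen),54,(0,0,255),1)
cv2.circle(A,px(pl(88,52)),80,(0,0,255),1)
p=c.reshape(-1,3);p=p[(p[:,2]>88)&(p[:,2]<97)&(np.hypot(*(p[:,:2]-pl(88,52)).T)<50)];print('tin',np.median(p,0),cv2.minAreaRect(p[:,:2].astype(np.float32)))
p=c.reshape(-1,3);k=p[(p[:,2]>84)&(p[:,2]<95)&(np.hypot(*(p[:,:2]-[417,366]).T)<28)];print('knob',k.mean(0),cv2.minAreaRect(k[:,:2].astype(np.float32)),(k[:,:2].mean(0)-PC)@[np.cos(PY),np.sin(PY)])
f=np.load('pics/w2.png.npz');c=cloud((f['K'],f['d'],f['R'],f['t']),f['dp'])
cen,k,t=beaker(c,[483,134],68);print('fresh',cen,k,t[t[:,1]>28].tolist())
q=c.reshape(-1,3);q=q[(abs(q[:,2]-68)<4)&(np.hypot(*(q[:,:2]-[483,134]).T)<40)];print(len(q),q.mean(0))
cv2.imwrite('pics/ov.png',cv2.resize(np.hstack([A[40:560],B[40:560]]),(800,372)))
E
```

```text
cool [517.  402.1] beaker [517.5 397. ] 36 [[77.0, 29.0], [82.0, 29.0]]
heat [500.  299.5] beaker [496.3 297.5] 36 [[-154.0, 29.0]]
warm [602.6 282.5] beaker [598.2 279.8] 36 [[104.0, 29.0]]
tin [613.44535508 382.93887711  92.13957133] ((613.9013671875, 382.0751953125), (62.62342071533203, 61.77652359008789), 22.64636993408203)
knob [416.021241   366.3682292   89.42368122] ((414.4797058105469, 366.2424011230469), (39.034053802490234, 42.02126693725586), 81.2155990600586) -109.79213803352873
fresh [477.9403614  136.27291168] 36 [[59.0, 29.0], [64.0, 29.0]]
255 [478.39599318 135.77632638  65.98175342]
```

View pics/ov.png

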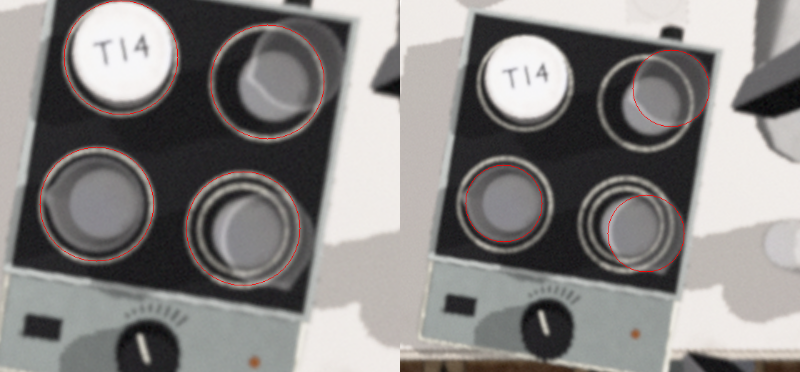

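The ring overlay fits exactly and the rim circles look plausible. Grasping the cooled beaker now, with the finger line along plate x.

```bash
python3 nudge.py '[[[40, -3, 20, 0, 0, 0], [80, -6, 40, 0, 0, 0], [101, -7.3, 75, 0, 0, 0], [101, -7.3, 105, 0, 0, 0], [101, -7.3, 125, 0, 0, 0]]]' 72
python3 nudge.py '[[[0, 0, 20, 0, 0, 0], [0, 0, 38, 0, 0, 0], [0, 0, 46, 0, 0, 0], [0, 0, 46, 0, 0, 0]]]'
python3 - <<'E'
from h import *
to(517.5,397,97,1.40)
E
```

```text
clock: 3.6
eef_pos: [517.0, 396.1, 140.8]
eef_rot: [-3.14, 0.002, 1.385]
wrist_force: [-0.3, -0.1, 0.3]
finger_gap: 71.9
finger_force: 0.0
clock: 4.0
eef_pos: [517.3, 396.3, 96.7]
eef_rot: [-3.141, 0.001, 1.385]
wrist_force: [-0.1, 0.0, 0.0]
finger_gap: 72.3
finger_force: 0.0
d [ 0.7  0.1 -0.3] rv [-0.001  0.001 -0.015] n 0.1
```

```bash
python3 nudge.py '[[[0, 0, 0, 0, 0, 0], [0, 0, 0, 0, 0, 0], [0, 0, 0, 0, 0, 0], [0, 0, 0, 0, 0, 0], [0, 0, 0, 0, 0, 0]]]' 40 12
python3 nudge.py '[[[0, 0, -4, 0, 0, 0], [0, 0, -15, 0, 0, 0], [0, 0, -35, 0, 0, 0], [0, 0, -60, 0, 0, 0], [0, 0, -90, 0, 0, 0]]]'
python3 nudge.py '[[[0, 0, -15, 0, 0, 0], [0, 0, -20, 0, 0, 0]]]'
python3 - <<'E'
from h import *
to(438.6,-121.8,210,1.731)
s=manip.read_state();print(s['joints'])
E
```

```text
clock: 4.5
eef_pos: [517.5, 397.6, 98.1]
eef_rot: [3.141, -0.001, 1.387]
wrist_force: [-0.5, -0.4, 5.3]
finger_gap: 52.0
finger_force: 12.0
clock: 5.0
eef_pos: [516.9, 397.2, 188.0]
eef_rot: [-3.141, 0.001, 1.387]
wrist_force: [0.5, -0.5, -1.9]
finger_gap: 52.0
finger_force: 12.0
clock: 5.2
eef_pos: [517.6, 397.7, 209.1]
eef_rot: [3.14, -0.002, 1.387]
wrist_force: [0.6, -0.9, -2.2]
finger_gap: 52.1
finger_force: 12.0
d [-525.1   17.4   -1.8] rv [ 0.002 -0.001 -0.344] n 10.5
[5.99024995e-01 5.30472639e-01 1.19041451e+00 2.40543137e-07
 1.41810643e+00 7.82975951e-01]
```

```bash
python3 nudge.py '[[[-25, 1, 0, 0, 0, 0], [-65, 2, 0, 0, 0, 0], [-110, 3, 0, 0, 0, 0], [-155, 5, 0, 0, 0, 0], [-200, 6, 0, 0, 0, 0]]]'
python3 nudge.py '[[[-45, 1.5, 0, 0, 0, 0], [-90, 3, 0, 0, 0, 0], [-135, 4.5, 0, 0, 0, 0], [-180, 6, 0, 0, 0, 0], [-225, 7.4, 0, 0, 0, 0]]]'
python3 nudge.py '[[[-40, 1.3, 0, 0, 0, 0], [-70, 2.3, 0, 0, 0, 0], [-90, 3, 0, 0, 0, 0], [-100, 4, 0, 0, 0, 0], [-102, 4, 0, 0, 0, 0]]]'
python3 nudge.py '[[[0, 0, 0, 0, 0, -0.1], [0, 0, 0, 0, 0, -0.2], [0, 0, 0, 0, 0, -0.3], [0, 0, 0, 0, 0, -0.344], [0, 0, 0, 0, 0, -0.344]]]'
python3 - <<'E'
from h import *
E,im,dp=shot('wrist','w4.png');c=cloud(E,dp).reshape(-1,3)
to(438.9,-123.8,100,1.73)
u=pl(0,0,np.array([448.7,-184.5]),.16);yaw=.16
q=(c[:,:2]-u)@np.array([[np.cos(yaw),-np.sin(yaw)],[np.sin(yaw),np.cos(yaw)]])
m=(abs(q[:,0])<50)&(abs(q[:,1])<130)&(dp.ravel()>100)
rim=m&(c[:,2]>30)&(c[:,2]<39)
h=q[rim];print(len(h),'x',np.percentile(h[:,0],[1,5,95,99]),'y',np.percentile(h[:,1],[1,5,95,99]))
E
```

```text
clock: 5.7
eef_pos: [485.5, 197.9, 206.0]
eef_rot: [-3.14, 0.001, 1.387]
wrist_force: [0.4, -1.1, -0.6]
finger_gap: 51.9
finger_force: 12.0
clock: 6.2
eef_pos: [451.6, -24.5, 206.3]
eef_rot: [-3.14, 0.0, 1.387]
wrist_force: [1.5, 0.3, -1.9]
finger_gap: 51.8
finger_force: 12.0
clock: 6.7
eef_pos: [437.7, -124.3, 206.5]
eef_rot: [-3.14, -0.0, 1.386]
wrist_force: [1.3, 0.1, -0.9]
finger_gap: 51.6
finger_force: 12.0
clock: 7.2
eef_pos: [438.0, -122.9, 206.9]
eef_rot: [-3.141, -0.0, 1.733]
wrist_force: [-0.8, -0.1, -1.9]
finger_gap: 52.1
finger_force: 12.0
d [ -0.9   0.8 106.9] rv [-0.    -0.     0.001] n 2.1
569 x [-38.25849868 -37.50916585  36.01115149  36.61219719] y [-92.15434987 -88.00075228 101.87924651 101.98540176]
```

View pics/w4.png

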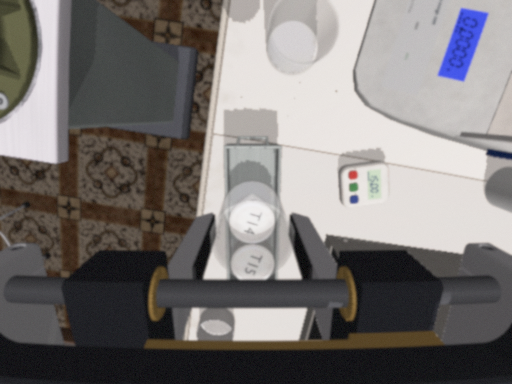

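The wrist view shows the held beaker lined up over the tray column, between the walls at x≈226 and 280, and the measured tray edges agree to 1 mm. Lowering now.

```bash
python3 nudge.py '[[[0, 0, 20, 0, 0, 0], [0, 0, 50, 0, 0, 0], [0, 0, 80, 0, 0, 0], [0, 0, 100, 0, 0, 0], [0, 0, 110, 0, 0, 0]]]'
python3 nudge.py '[[[0, 0, 8, 0, 0, 0], [0, 0, 16, 0, 0, 0], [0, 0, 24, 0, 0, 0], [0, 0, 32, 0, 0, 0], [0, 0, 38, 0, 0, 0]]]'
python3 nudge.py '[[[0, 0, 3, 0, 0, 0], [0, 0, 6, 0, 0, 0], [0, 0, 8, 0, 0, 0], [0, 0, 8, 0, 0, 0]]]'
```

```text
clock: 7.75
eef_pos: [437.3, -123.2, 95.5]
eef_rot: [-3.139, -0.001, 1.73]
wrist_force: [0.3, 0.0, -1.7]
finger_gap: 52.1
finger_force: 12.0
clock: 8.25
eef_pos: [437.9, -123.9, 58.7]
eef_rot: [-3.142, -0.0, 1.731]
wrist_force: [-0.0, 1.2, -1.9]
finger_gap: 52.0
finger_force: 12.0
clock: 8.65
eef_pos: [437.9, -123.9, 51.1]
eef_rot: [-3.142, -0.0, 1.731]
wrist_force: [0.3, -0.4, -0.8]
finger_gap: 52.0
finger_force: 12.0
```

```bash
python3 nudge.py '[[[0, 0, 1, 0, 0, 0], [0, 0, 2, 0, 0, 0], [0, 0, 3, 0, 0, 0], [0, 0, 3, 0, 0, 0]]]'
python3 nudge.py '[[[0, 0, 1, 0, 0, 0], [0, 0, 1.5, 0, 0, 0], [0, 0, 2, 0, 0, 0], [0, 0, 2, 0, 0, 0]]]'
```

```text
clock: 9.05
eef_pos: [437.9, -123.9, 48.1]
eef_rot: [-3.141, -0.0, 1.731]
wrist_force: [-0.1, 0.4, -2.0]
finger_gap: 52.1
finger_force: 12.0
clock: 9.45
eef_pos: [438.0, -123.9, 46.4]
eef_rot: [3.141, 0.0, 1.731]
wrist_force: [-1.3, 0.8, 1.0]
finger_gap: 52.0
finger_force: 12.0
```

```bash
python3 nudge.py '[[[0, 0, 0.5, 0, 0, 0], [0, 0, 0.5, 0, 0, 0]]]'
python3 nudge.py '[[[0, 0, 0, 0, 0, 0], [0, 0, 0, 0, 0, 0], [0, 0, 0, 0, 0, 0]]]' 68
python3 nudge.py '[[[0, 0, -10, 0, 0, 0], [0, 0, -30, 0, 0, 0], [0, 0, -60, 0, 0, 0], [0, 0, -100, 0, 0, 0], [0, 0, -140, 0, 0, 0]]]'
python3 nudge.py '[[[0, 0, -10, 0, 0, 0], [0, 0, -10, 0, 0, 0]]]'
python3 - <<'E'
from h import *
E,im,dp=shot('wrist','w5.png');c=cloud(E,dp)
print(beaker(c,np.array([438,-124]),70,5)[:2]);
to(496.3,297.5,200,2.93)
E
```

```text
clock: 9.65
eef_pos: [438.1, -123.9, 46.2]
eef_rot: [3.141, 0.0, 1.731]
wrist_force: [-2.9, 2.1, 8.4]
finger_gap: 51.8
finger_force: 12.0
clock: 9.95
eef_pos: [437.9, -123.9, 45.6]
eef_rot: [-3.142, -0.0, 1.731]
wrist_force: [-0.0, 0.2, -0.1]
finger_gap: 67.9
finger_force: 0.0
clock: 10.45
eef_pos: [437.5, -123.8, 187.8]
eef_rot: [-3.142, -0.0, 1.731]
wrist_force: [1.5, -0.2, 0.3]
finger_gap: 68.2
finger_force: 0.0
clock: 10.65
eef_pos: [438.4, -124.1, 197.3]
eef_rot: [3.139, 0.002, 1.731]
wrist_force: [-0.2, -1.1, -0.6]
finger_gap: 68.0
finger_force: 0.0
(array([ 437.05517923, -123.31692731]), 36)
d [406.7 124.9  -4.4] rv [ 0.000e+00  1.000e-03 -1.199e+00] n 8.5
```

```bash
python3 nudge.py '[[[40, 12.5, 0, 0, 0, 0], [82, 25, 0, 0, 0, 0], [124, 38, 0, 0, 0, 0], [166, 51, 0, 0, 0, 0], [208, 64, 0, 0, 0, 0]]]'
python3 nudge.py '[[[42, 12.5, 0, 0, 0, 0], [84, 25, 0, 0, 0, 0], [126, 38, 0, 0, 0, 0], [166, 51, 0, 0, 0, 0], [199, 61, 0, 0, 0, 0]]]'
python3 nudge.py '[[[0, 0, 0, 0, 0, -0.15], [0, 0, 0, 0, 0, -0.3], [0, 0, 0, 0, 0, -0.45], [0, 0, 0, 0, 0, -0.6], [0, 0, 0, 0, 0, -0.75]]]'
python3 nudge.py '[[[0, 0, 0, 0, 0, -0.15], [0, 0, 0, 0, 0, -0.3], [0, 0, 0, 0, 0, -0.449], [0, 0, 0, 0, 0, -0.449]]]'
python3 - <<'E'
from h import *
to(496.3,297.5,97,2.93)
E
```

```text
clock: 11.2
eef_pos: [467.2, 93.4, 194.0]
eef_rot: [-3.139, -0.0, 1.731]
wrist_force: [-0.3, -1.1, -0.0]
finger_gap: 68.2
finger_force: 0.0
clock: 11.7
eef_pos: [495.8, 299.7, 193.4]
eef_rot: [-3.138, 0.001, 1.732]
wrist_force: [0.4, 0.3, -0.3]
finger_gap: 67.8
finger_force: 0.0
clock: 12.2
eef_pos: [495.9, 297.5, 193.4]
eef_rot: [-3.139, -0.001, 2.487]
wrist_force: [-0.1, -0.2, -0.1]
finger_gap: 68.2
finger_force: 0.0
clock: 12.6
eef_pos: [495.9, 297.5, 193.7]
eef_rot: [-3.14, -0.002, 2.932]
wrist_force: [-0.1, -0.4, 0.2]
finger_gap: 68.0
finger_force: 0.0
d [-0.6  0.2 96.7] rv [-0.002 -0.002  0.002] n 1.9
```

```bash
python3 nudge.py '[[[0, 0, 25, 0, 0, 0], [0, 0, 55, 0, 0, 0], [0, 0, 80, 0, 0, 0], [0, 0, 93, 0, 0, 0], [0, 0, 97, 0, 0, 0]]]'
python3 nudge.py '[[[0, 0, 0, 0, 0, 0], [0, 0, 0, 0, 0, 0]]]'
python3 nudge.py '[[[0, 0, 0, 0, 0, 0], [0, 0, 0, 0, 0, 0], [0, 0, 0, 0, 0, 0], [0, 0, 0, 0, 0, 0], [0, 0, 0, 0, 0, 0]]]' 40 8
python3 - <<'E'
from h import *
to(517+1.8,402.1+.9,97)
E
```

```text
clock: 13.1
eef_pos: [495.8, 297.5, 96.9]
eef_rot: [-3.14, -0.002, 2.927]
wrist_force: [-0.4, 0.5, 0.9]
finger_gap: 68.0
finger_force: 0.0
clock: 13.3
eef_pos: [497.0, 298.1, 99.8]
eef_rot: [3.141, 0.001, 2.929]
wrist_force: [0.6, 0.3, 0.5]
finger_gap: 68.3
finger_force: 0.0
clock: 13.8
eef_pos: [496.7, 297.9, 99.2]
eef_rot: [3.141, 0.001, 2.93]
wrist_force: [-0.6, -0.6, 5.6]
finger_gap: 51.7
finger_force: 8.0
d [  0.5 107.4   2.2] rv [0.    0.001 0.   ] n 2.1
```

```bash
python3 nudge.py '[[[0, 2, 0, 0, 0, 0], [0, 6, 0, 0, 0, 0], [0, 12, 0, 0, 0, 0], [0, 19, 0, 0, 0, 0], [0, 26, 0, 0, 0, 0]]]'
python3 nudge.py '[[[0, 7, 0, 0, 0, 0], [0, 14, 0, 0, 0, 0], [0, 21, 0, 0, 0, 0], [0, 28, 0, 0, 0, 0], [0, 35, 0, 0, 0, 0]]]'
python3 nudge.py '[[[0, 7, 0, 0, 0, 0], [0, 14, 0, 0, 0, 0], [0, 21, 0, 0, 0, 0], [0, 28, 0, 0, 0, 0], [0, 34, 0, 0, 0, 0]]]'
python3 nudge.py '[[[0, 5, 0, 0, 0, 0], [0.2, 9, 0, 0, 0, 0], [0.4, 11, 0, 0, 0, 0], [0.4, 12, 0, 0, 0, 0], [0.4, 12, 0, 0, 0, 0]]]'
```

```text
clock: 14.3
eef_pos: [502.2, 323.0, 99.1]
eef_rot: [-3.141, 0.0, 2.93]
wrist_force: [-1.3, -4.7, 7.8]
finger_gap: 52.1
finger_force: 8.0
clock: 14.8
eef_pos: [509.6, 357.2, 99.1]
eef_rot: [-3.141, 0.0, 2.93]
wrist_force: [-1.4, -5.3, 6.7]
finger_gap: 52.3
finger_force: 8.0
clock: 15.3
eef_pos: [516.7, 390.5, 99.2]
eef_rot: [-3.141, 0.0, 2.93]
wrist_force: [-1.2, -5.8, 7.3]
finger_gap: 52.0
finger_force: 8.0
clock: 15.8
eef_pos: [518.8, 402.2, 99.1]
eef_rot: [-3.141, 0.0, 2.93]
wrist_force: [-1.0, -4.9, 6.0]
finger_gap: 52.3
finger_force: 8.0
```

```bash
python3 nudge.py '[[[0, 0, 0, 0, 0, 0], [0, 0, 0, 0, 0, 0], [0, 0, 0, 0, 0, 0]]]' 68
python3 nudge.py '[[[0, 0, -10, 0, 0, 0], [0, 0, -30, 0, 0, 0], [0, 0, -60, 0, 0, 0], [0, 0, -90, 0, 0, 0], [0, 0, -100, 0, 0, 0]]]'
python3 nudge.py '[[[0, 0, 0, 0, 0, 0.15], [0, 0, 0, 0, 0, 0.3], [0, 0, 0, 0, 0, 0.45], [0, 0, 0, 0, 0, 0.6], [0, 0, 0, 0, 0, 0.75]]]'
python3 nudge.py '[[[0, 0, 0, 0, 0, 0.15], [0, 0, 0, 0, 0, 0.3], [0, 0, 0, 0, 0, 0.45], [0, 0, 0, 0, 0, 0.6], [0, 0, 0, 0, 0, 0.79]]]'
python3 nudge.py '[[[0, 0, 0, 0, 0, 0], [0, 0, 0, 0, 0, 0]]]'
python3 - <<'E'
from h import *
to(598.2,279.8,200,1.39)
E,im,dp=shot('wrist','w6.png');c=cloud(E,dp)
for n,g in dict(cool=pl(-16,52),warm=pl(88,-52)).items():
    cen,k,t=beaker(c,g,122);print(n,g.round(1),'beaker',cen.round(1),k,t[t[:,1]>28.5].tolist())
E
```

```text
clock: 16.1
eef_pos: [518.4, 402.6, 98.4]
eef_rot: [-3.141, -0.0, 2.93]
wrist_force: [0.3, 0.5, -0.1]
finger_gap: 67.6
finger_force: 0.0
clock: 16.6
eef_pos: [519.3, 403.1, 202.8]
eef_rot: [3.138, 0.003, 2.93]
wrist_force: [0.4, 0.0, -0.8]
finger_gap: 68.0
finger_force: 0.0
clock: 17.1
eef_pos: [518.4, 402.5, 198.1]
eef_rot: [-3.141, -0.0, 2.174]
wrist_force: [-0.2, -0.8, 0.5]
finger_gap: 68.2
finger_force: 0.0
clock: 17.6
eef_pos: [518.4, 402.4, 198.1]
eef_rot: [-3.141, 0.001, 1.424]
wrist_force: [-0.1, -0.3, -0.3]
finger_gap: 68.3
finger_force: 0.0
clock: 17.8
eef_pos: [518.5, 402.5, 198.3]
eef_rot: [-3.141, 0.0, 1.434]
wrist_force: [0.4, 0.7, 0.4]
finger_gap: 68.0
finger_force: 0.0
d [-110.7   95.7   -1.7] rv [-0.     0.     0.044] n 2.9
cool [517.  402.1] beaker [518.3 400.2] 36 [[-151.0, 29.0]]
warm [602.6 282.5] beaker [598.8 279.9] 3 []
```

```bash
python3 nudge.py '[[[-30, 26, 0, 0, 0, 0.02], [-66, 57, 0, 0, 0, 0.044], [-100, 86, 0, 0, 0, 0.044], [-110.7, 95.7, 0, 0, 0, 0.044], [-110.7, 95.7, 0, 0, 0, 0.044]]]'
python3 nudge.py '[[[0, 0, 25, 0, 0, 0], [0, 0, 55, 0, 0, 0], [0, 0, 80, 0, 0, 0], [0, 0, 97, 0, 0, 0], [0, 0, 101, 0, 0, 0]]]'
python3 nudge.py '[[[0, 0, 0, 0, 0, 0], [0, 0, 0, 0, 0, 0]]]'
python3 - <<'E'
from h import *
to(598.3,279.8,97.5,1.39)
E
```

```text
clock: 18.35
eef_pos: [598.6, 277.9, 198.5]
eef_rot: [-3.141, 0.0, 1.385]
wrist_force: [-0.8, 0.6, 0.8]
finger_gap: 68.0
finger_force: 0.0
clock: 18.85
eef_pos: [596.0, 280.8, 95.5]
eef_rot: [-3.139, 0.002, 1.389]
wrist_force: [0.6, 0.1, 0.4]
finger_gap: 68.1
finger_force: 0.0
clock: 19.05
eef_pos: [597.9, 280.3, 99.0]
eef_rot: [3.14, -0.001, 1.387]
wrist_force: [0.4, -0.0, 0.2]
finger_gap: 68.0
finger_force: 0.0
d [-0.5  0.5  1.5] rv [ 0.001 -0.001 -0.003] n 0.0
```

```bash
python3 nudge.py '[[[-0.3, 0, 0, 0, 0, 0], [-0.3, 0, 0, 0, 0, 0], [-0.3, 0, 0, 0, 0, 0], [-0.3, 0, 0, 0, 0, 0], [-0.3, 0, 0, 0, 0, 0]]]' 40 8
python3 nudge.py '[[[0, -2, 0, 0, 0, 0], [0, -6, 0, 0, 0, 0], [0, -12, 0, 0, 0, 0], [0, -19, 0, 0, 0, 0], [0, -26, 0, 0, 0, 0]]]'
python3 nudge.py '[[[0, -7, 0, 0, 0, 0], [0, -14, 0, 0, 0, 0], [0, -21, 0, 0, 0, 0], [0, -28, 0, 0, 0, 0], [0, -35, 0, 0, 0, 0]]]'
python3 nudge.py '[[[0, -7, 0, 0, 0, 0], [0, -14, 0, 0, 0, 0], [0, -20, 0, 0, 0, 0], [0, -25, 0, 0, 0, 0], [0, -29, 0, 0, 0, 0]]]'
python3 - <<'E'
from h import *
to(500.5,297.6,98)
E
```

```text
clock: 19.55
eef_pos: [598.0, 279.3, 98.3]
eef_rot: [3.141, -0.001, 1.386]
wrist_force: [0.2, 0.2, 5.2]
finger_gap: 52.7
finger_force: 8.0
clock: 20.05
eef_pos: [572.6, 284.0, 98.4]
eef_rot: [3.139, -0.001, 1.386]
wrist_force: [4.5, -1.1, 4.7]
finger_gap: 51.8
finger_force: 8.0
clock: 20.55
eef_pos: [538.2, 290.4, 98.4]
eef_rot: [3.14, -0.001, 1.386]
wrist_force: [4.8, -1.1, 5.7]
finger_gap: 52.3
finger_force: 8.0
clock: 21.05
eef_pos: [509.7, 295.8, 98.4]
eef_rot: [3.14, -0.001, 1.386]
wrist_force: [3.5, -1.4, 5.8]
finger_gap: 52.1
finger_force: 8.0
d [ 0.1 -9.3  0.3] rv [ 0.002 -0.001 -0.   ] n 0.2
```

```bash
python3 nudge.py '[[[0, -4, 0, 0, 0, 0], [0, -7, 0, 0, 0, 0], [0, -9, 0, 0, 0, 0], [0, -9.7, 0, 0, 0, 0], [0, -9.7, 0, 0, 0, 0]]]'
python3 nudge.py '[[[0, 0, 0, 0, 0, 0], [0, 0, 0, 0, 0, 0], [0, 0, 0, 0, 0, 0]]]' 68
python3 nudge.py '[[[0, 0, -10, 0, 0, 0], [0, 0, -30, 0, 0, 0], [0, 0, -60, 0, 0, 0], [0, 0, -90, 0, 0, 0], [0, 0, -100, 0, 0, 0]]]'
python3 nudge.py '[[[0, 0, 0, 0, 0, 0], [0, 0, 0, 0, 0, 0]]]'
python3 - <<'E'
from h import *
E,im,dp=shot('wrist','w7.png');c=cloud(E,dp)
for n,g in dict(cool=pl(-16,52),heat=pl(-16,-52)).items():
    cen,k,t=beaker(c,g,122);print(n,g.round(1),'beaker',cen.round(1),k,t[t[:,1]>28.5].tolist())
print(beaker(c,np.array([478,136]),67)[:2])
to(478,136.3,200,1.39)
E
```

```text
clock: 21.55
eef_pos: [500.3, 297.6, 98.3]
eef_rot: [3.14, -0.001, 1.386]
wrist_force: [4.6, -1.3, 5.6]
finger_gap: 52.2
finger_force: 8.0
clock: 21.85
eef_pos: [499.3, 297.4, 97.3]
eef_rot: [-3.141, 0.001, 1.386]
wrist_force: [0.8, -0.6, 0.1]
finger_gap: 67.5
finger_force: 0.0
clock: 22.35
eef_pos: [500.5, 298.0, 201.4]
eef_rot: [3.138, -0.003, 1.386]
wrist_force: [0.1, -0.9, 0.1]
finger_gap: 67.7
finger_force: 0.0
clock: 22.55
eef_pos: [499.3, 297.3, 196.5]
eef_rot: [-3.14, 0.001, 1.386]
wrist_force: [-0.2, -0.9, -0.9]
finger_gap: 68.2
finger_force: 0.0
cool [517.  402.1] beaker [518.8 399.9] 36 [[-155.0, 30.0]]
heat [500.  299.5] beaker [500.7 298. ] 36 [[108.0, 30.0]]
(array([478.15661159, 136.80071052]), 13)
d [-162.1    8.7   -3.7] rv [-0.002  0.001 -0.004] n 3.2
```

```bash
python3 - <<'E'
from h import *
f=np.load('pics/w2.png.npz');c=cloud((f['K'],f['d'],f['R'],f['t']),f['dp'])[:210].reshape(-1,3)
for a,b,zz in((100,180,20),(40,240,130)):
    m=(c[:,1]>a)&(c[:,1]<b)&(c[:,2]>zz)&(c[:,2]<300)&(c[:,0]>506);q=c[m];print(len(q),np.percentile(q[:,0],[0,1,5]) if len(q) else '')
E
python3 nudge.py '[[[-40, 2, 0, 0, 0, 0], [-85, 4.5, 0, 0, 0, 0], [-125, 6.7, 0, 0, 0, 0], [-155, 8.3, 0, 0, 0, 0], [-162, 8.7, 0, 0, 0, 0]]]'
python3 nudge.py '[[[0, 0, 0, 0, 0, 0], [0, 0, 0, 0, 0, 0]]]'
python3 - <<'E'
from h import *
to(478.2,136.4,42.5,1.39)
E
```

```text
10060 [558.5046223  567.36118383 582.43726096]
768 [682.38475098 682.84118987 683.95904112]
clock: 23.1
eef_pos: [477.8, 134.4, 196.7]
eef_rot: [-3.14, 0.001, 1.383]
wrist_force: [-0.9, 0.3, -0.1]
finger_gap: 68.4
finger_force: 0.0
clock: 23.3
eef_pos: [478.5, 137.5, 197.2]
eef_rot: [-3.141, 0.0, 1.386]
wrist_force: [0.6, -0.4, -0.1]
finger_gap: 68.2
finger_force: 0.0
d [-1.100e+00  1.000e-01  1.547e+02] rv [-0.001  0.    -0.004] n 3.1
```

Clear all round. Descend, grip and lift.

```bash
python3 nudge.py '[[[-0.8, 0, 30, 0, 0, 0], [-0.8, 0, 65, 0, 0, 0], [-0.8, 0, 100, 0, 0, 0], [-0.8, 0, 130, 0, 0, 0], [-0.8, 0, 145, 0, 0, 0]]]'
python3 nudge.py '[[[0, 0, 7, 0, 0, 0], [0, 0, 9, 0, 0, 0], [0, 0, 9, 0, 0, 0]]]'
python3 nudge.py '[[[0, 0, 0, 0, 0, 0], [0, 0, 0, 0, 0, 0], [0, 0, 0, 0, 0, 0], [0, 0, 0, 0, 0, 0], [0, 0, 0, 0, 0, 0]]]' 40 12
python3 nudge.py '[[[0, 0, -4, 0, 0, 0], [0, 0, -15, 0, 0, 0], [0, 0, -45, 0, 0, 0], [0, 0, -80, 0, 0, 0], [0, 0, -120, 0, 0, 0]]]'
python3 nudge.py '[[[0, 0, -25, 0, 0, 0], [0, 0, -40, 0, 0, 0], [0, 0, -45, 0, 0, 0], [0, 0, -45, 0, 0, 0]]]'
python3 - <<'E'
from h import *
to(602.8,280.8,207,1.40)
E
```

```text
clock: 23.8
eef_pos: [477.1, 136.9, 49.7]
eef_rot: [-3.138, 0.001, 1.387]
wrist_force: [-0.0, 0.8, -0.4]
finger_gap: 67.8
finger_force: 0.0
clock: 24.1
eef_pos: [478.6, 136.4, 44.1]
eef_rot: [3.141, -0.0, 1.386]
wrist_force: [-0.6, 0.4, -0.2]
finger_gap: 67.8
finger_force: 0.0
clock: 24.6
eef_pos: [478.7, 136.0, 44.2]
eef_rot: [3.141, -0.0, 1.386]
wrist_force: [-1.2, 0.8, 6.4]
finger_gap: 52.3
finger_force: 12.0
clock: 25.1
eef_pos: [477.7, 135.7, 165.2]
eef_rot: [-3.14, 0.0, 1.386]
wrist_force: [0.3, 0.8, -1.5]
finger_gap: 51.9
finger_force: 12.0
clock: 25.5
eef_pos: [478.4, 135.9, 209.2]
eef_rot: [3.141, -0.0, 1.386]
wrist_force: [0.1, 0.2, -1.1]
finger_gap: 52.6
finger_force: 12.0
d [165.3  95.7   2.3] rv [ 0.001 -0.    -0.014] n 3.8
```

```bash
python3 nudge.py '[[[20, 11.6, 0, 0, 0, 0], [50, 29, 0, 0, 0, 0], [85, 49, 0, 0, 0, 0], [120, 69, 0, 0, 0, 0], [148, 85, 0, 0, 0, 0]]]'
python3 nudge.py '[[[12, 7, 0, 0, 0, 0], [16.6, 10.1, 0, 0, 0, 0], [16.6, 10.1, 0, 0, 0, 0], [16.6, 10.1, 0, 0, 0, 0], [16.6, 10.1, 0, 0, 0, 0]]]'
python3 nudge.py '[[[0, 0, 20, 0, 0, 0], [0, 0, 45, 0, 0, 0], [0, 0, 65, 0, 0, 0], [0, 0, 80, 0, 0, 0], [0, 0, 88, 0, 0, 0]]]'
python3 nudge.py '[[[0, 0, 4, 0, 0, 0], [0, 0, 8, 0, 0, 0], [0, 0, 12, 0, 0, 0], [0, 0, 14, 0, 0, 0], [0, 0, 14, 0, 0, 0]]]'
python3 - <<'E'
from h import *
to(602.2,280.3,99,1.40)
E
```

```text
clock: 26.0
eef_pos: [589.7, 267.1, 206.9]
eef_rot: [-3.14, 0.001, 1.386]
wrist_force: [-0.6, -0.3, -0.7]
finger_gap: 51.5
finger_force: 12.0
clock: 26.5
eef_pos: [601.8, 279.6, 208.9]
eef_rot: [3.141, -0.0, 1.385]
wrist_force: [0.2, -0.0, -0.9]
finger_gap: 52.0
finger_force: 12.0
clock: 27.0
eef_pos: [601.7, 279.8, 119.7]
eef_rot: [-3.141, 0.001, 1.385]
wrist_force: [0.5, 0.1, -0.6]
finger_gap: 51.5
finger_force: 12.0
clock: 27.5
eef_pos: [602.1, 280.2, 106.6]
eef_rot: [-3.142, 0.0, 1.386]
wrist_force: [0.5, 0.6, -1.7]
finger_gap: 52.0
finger_force: 12.0
d [0.1 0.1 7.6] rv [-0.     0.    -0.014] n 0.2
```

```bash
python3 nudge.py '[[[0, 0, 2, 0, 0, 0], [0, 0, 4, 0, 0, 0], [0, 0, 5.5, 0, 0, 0], [0, 0, 5.5, 0, 0, 0]]]'
python3 nudge.py '[[[0, 0, 0.8, 0, 0, 0], [0, 0, 1.4, 0, 0, 0], [0, 0, 2, 0, 0, 0], [0, 0, 2, 0, 0, 0]]]'
```

```text
clock: 27.9
eef_pos: [602.0, 280.1, 100.9]
eef_rot: [-3.141, 0.0, 1.386]
wrist_force: [-0.3, 0.7, -0.5]
finger_gap: 51.8
finger_force: 12.0
clock: 28.3
eef_pos: [602.2, 280.2, 99.5]
eef_rot: [3.141, -0.0, 1.386]
wrist_force: [-0.3, -0.1, 0.9]
finger_gap: 51.8
finger_force: 12.0
```

```bash
python3 nudge.py '[[[0, 0, 0.5, 0, 0, 0], [0, 0, 0.5, 0, 0, 0]]]'
python3 nudge.py '[[[0, 0, 0, 0, 0, 0], [0, 0, 0, 0, 0, 0], [0, 0, 0, 0, 0, 0]]]' 68
python3 nudge.py '[[[0, 0, -10, 0, 0, 0], [0, 0, -30, 0, 0, 0], [0, 0, -60, 0, 0, 0], [0, 0, -90, 0, 0, 0], [0, 0, -100, 0, 0, 0]]]'
python3 nudge.py '[[[0, 0, 0, 0, 0, -0.13], [0, 0, 0, 0, 0, -0.27], [0, 0, 0, 0, 0, -0.41], [0, 0, 0, 0, 0, -0.41]]]'
python3 - <<'E'
from h import *
E,im,dp=shot('wrist','w8.png');c=cloud(E,dp)
for n,g in dict(cool=pl(-16,52),heat=pl(-16,-52),warm=pl(88,-52)).items():
    cen,k,t=beaker(c,g,122);print(n,g.round(1),'beaker',cen.round(1),k,t[t[:,1]>28.5].tolist())
to(415.9,366.3,160,1.8)
E
```

```text
clock: 28.5
eef_pos: [602.2, 280.4, 99.4]
eef_rot: [3.141, -0.001, 1.386]
wrist_force: [-1.4, 0.6, 5.0]
finger_gap: 52.0
finger_force: 12.0
clock: 28.8
eef_pos: [602.1, 280.1, 98.5]
eef_rot: [-3.141, 0.0, 1.386]
wrist_force: [0.4, 0.1, -0.5]
finger_gap: 67.5
finger_force: 0.0
clock: 29.3
eef_pos: [603.0, 280.5, 202.8]
eef_rot: [3.137, -0.003, 1.386]
wrist_force: [-0.9, 0.6, 0.1]
finger_gap: 68.1
finger_force: 0.0
clock: 29.7
eef_pos: [601.9, 280.1, 198.1]
eef_rot: [-3.141, 0.0, 1.798]
wrist_force: [-0.7, 0.6, -0.6]
finger_gap: 68.0
finger_force: 0.0
cool [517.  402.1] beaker [519.1 399.8] 36 [[-161.0, 29.0], [-153.0, 30.0]]
heat [500.  299.5] beaker [501.6 297.9] 36 [[108.0, 29.0]]
warm [602.6 282.5] beaker [601.3 280. ] 36 [[57.0, 30.0], [64.0, 29.0]]
d [ 125.1 -162.5   38.3] rv [-0.001  0.    -0.007] n 4.2
```

```bash
python3 nudge.py '[[[26, -34, 0, 0, 0, 0], [54, -70, 0, 0, 0, 0], [82, -106, 0, 0, 0, 0], [108, -140, 0, 0, 0, 0], [125, -162.5, 0, 0, 0, 0]]]' 56
python3 nudge.py '[[[0, 0, 0, 0, 0, 0], [0, 0, 0, 0, 0, 0]]]'
python3 - <<'E'
from h import *
E,im,dp=shot('wrist');c=cloud(E,dp).reshape(-1,3)
k=c[(c[:,2]>84)&(c[:,2]<95)&(np.hypot(*(c[:,:2]-[416,366]).T)<25)&(dp.ravel()>50)];print(len(k),k.mean(0) if len(k) else '',cv2.minEnclosingCircle(k[:,:2].astype(np.float32)) if len(k) else '')
to(415.8,366.3,66.5,1.8)
E
```

```text
clock: 30.25
eef_pos: [413.4, 366.6, 198.7]
eef_rot: [-3.141, -0.0, 1.792]
wrist_force: [-0.3, 0.9, 0.2]
finger_gap: 55.9
finger_force: 0.0
clock: 30.45
eef_pos: [415.8, 365.9, 198.8]
eef_rot: [3.141, -0.0, 1.794]
wrist_force: [-0.3, -0.1, 0.2]
finger_gap: 55.9
finger_force: 0.0
1003 [414.02400203 367.12090684  89.44751772] ((414.3836975097656, 366.318603515625), 20.673625946044922)
d [  0.8  -0.4 132.2] rv [ 0.     0.    -0.007] n 2.6
```

```bash
python3 nudge.py '[[[0.5, -0.7, 30, 0, 0, 0], [0.5, -0.7, 65, 0, 0, 0], [0.5, -0.7, 95, 0, 0, 0], [0.5, -0.7, 120, 0, 0, 0], [0.5, -0.7, 131, 0, 0, 0]]]'
python3 nudge.py '[[[0, 0, 0, 0, 0, 0], [0, 0, 0, 0, 0, 0]]]'
python3 nudge.py '[[[0, 0, 0, 0, 0, 0], [0, 0, 0, 0, 0, 0], [0, 0, 0, 0, 0, 0], [0, 0, 0, 0, 0, 0]]]' 25 15
```

```text
clock: 31.0
eef_pos: [415.1, 364.8, 65.1]
eef_rot: [-3.138, 0.002, 1.793]
wrist_force: [-0.2, 0.0, -0.5]
finger_gap: 56.1
finger_force: 0.0
clock: 31.2
eef_pos: [415.8, 366.2, 68.7]
eef_rot: [3.141, -0.0, 1.795]
wrist_force: [0.0, 0.1, 0.9]
finger_gap: 56.0
finger_force: 0.0
clock: 31.6
eef_pos: [414.6, 366.2, 68.5]
eef_rot: [-3.141, -0.0, 1.796]
wrist_force: [-6.8, -1.6, 7.7]
finger_gap: 38.7
finger_force: 15.0
```

```bash
python3 nudge.py '[[[0, -1, 0, 0, 0, 0.1], [0, -1, 0, 0, 0, 0.23], [0, -1, 0, 0, 0, 0.36], [0, -1, 0, 0, 0, 0.49], [0, -1, 0, 0, 0, 0.62]]]'
python3 nudge.py '[[[0, 0, 0, 0, 0, 0.13], [0, 0, 0, 0, 0, 0.26], [0, 0, 0, 0, 0, 0.38], [0, 0, 0, 0, 0, 0.46], [0, 0, 0, 0, 0, 0.46]]]'
python3 - <<'E'
from h import *
print(manip.read_state()['moment'],manip.read_state()['eef_rot'])
E
```

```text
clock: 32.1
eef_pos: [414.5, 366.2, 68.7]
eef_rot: [3.141, -0.001, 1.171]
wrist_force: [1.1, -0.5, 3.7]
finger_gap: 39.1
finger_force: 15.0
clock: 32.6
eef_pos: [414.5, 366.2, 68.6]
eef_rot: [3.141, -0.002, 0.715]
wrist_force: [0.7, -1.0, 6.2]
finger_gap: 38.6
finger_force: 15.0
[-0.25580101 -0.10945726 -0.01534047] [ 3.14131253e+00 -1.64678886e-03  7.14604018e-01]
```

```bash
for i in 1; do python3 nudge.py '[[[0, 0, 0, 0, 0, 0.08], [0, 0, 0, 0, 0, 0.16], [0, 0, 0, 0, 0, 0.16]]]'; python3 -c "from cell import manip, viewer, order;print(manip.read_state()['moment'])"; done
python3 nudge.py '[[[0, 0, 0, 0, 0, 0.06], [0, 0, 0, 0, 0, 0.12], [0, 0, 0, 0, 0, 0.12]]]'; python3 -c "from cell import manip, viewer, order;print(manip.read_state()['moment'])"
python3 nudge.py '[[[0, 0, 0, 0, 0, 0.05], [0, 0, 0, 0, 0, 0.1], [0, 0, 0, 0, 0, 0.1]]]'; python3 -c "from cell import manip, viewer, order;print(manip.read_state()['moment'])"
```

```text
clock: 32.9
eef_pos: [414.5, 366.2, 68.5]
eef_rot: [3.142, -0.002, 0.557]
wrist_force: [1.5, -0.0, 6.2]
finger_gap: 38.3
finger_force: 15.0
[-0.03751939 -0.26663873  0.24612909]
clock: 33.2
eef_pos: [414.3, 366.1, 68.3]
eef_rot: [-3.142, -0.001, 0.438]
wrist_force: [0.3, -0.9, 5.6]
finger_gap: 38.6
finger_force: 15.0
[-0.13385544 -0.13851942  0.33179107]
clock: 33.5
eef_pos: [414.3, 366.1, 68.2]
eef_rot: [-3.141, -0.001, 0.339]
wrist_force: [1.4, -0.2, 5.9]
finger_gap: 38.2
finger_force: 15.0
[-0.13448668 -0.13071546  0.2420771 ]
```

Mz plateaued, so the knob is at its stop and the grip is slipping. Releasing, lifting, and checking by camera.

```bash
python3 nudge.py '[[[0, 0, 0, 0, 0, 0], [0, 0, 0, 0, 0, 0], [0, 0, 0, 0, 0, 0]]]' 58
python3 nudge.py '[[[0, 0, -15, 0, 0, 0], [0, 0, -50, 0, 0, 0], [0, 0, -95, 0, 0, 0], [0, 0, -140, 0, 0, 0], [0, 0, -180, 0, 0, 0]]]'
python3 nudge.py '[[[0, 0, -20, 0, 0, -0.14], [0, 0, -20, 0, 0, -0.28], [0, 0, -20, 0, 0, -0.42], [0, 0, -20, 0, 0, -0.56], [0, 0, -20, 0, 0, -0.7]]]'
python3 nudge.py '[[[-40, 0, 0, 0, 0, 0], [-60, 0, 0, 0, 0, 0], [-60, 0, 0, 0, 0, 0], [-60, 0, 0, 0, 0, 0]]]'
python3 - <<'E'
from h import *
E,im,dp=shot('wrist','w9.png');c=cloud(E,dp)
for n,g in dict(cool=pl(-16,52),heat=pl(-16,-52),warm=pl(88,-52)).items():
    cen,k,t=beaker(c,g,122);print(n,g.round(1),'beaker',cen.round(1),k)
def top(im,E,zz,x0,y0,w,h,s):
    X=x0+(np.arange(h)[::-1])/s;Y=y0+np.arange(w)[::-1]/s
    g=np.array([[x,y,zz] for x in X for y in Y]);uv=proj(E,g).astype(np.float32).reshape(h,w,2)
    return cv2.remap(im,uv[...,0],uv[...,1],cv2.INTER_CUBIC)
f=np.load('pics/w3.png.npz');E0=(f['K'],f['d'],f['R'],f['t'])
A=top(f['im'],E0,90,380,320,180,140,2);B=top(im,E,90,380,320,180,140,2)
A,B=[cv2.resize(q,(400,311)) for q in(A,B)]
C=np.vstack([np.hstack([A,B]),cv2.resize(im[20:320],(800,289)) ])
cv2.imwrite('pics/chk.png',C[:600,:,::-1])
E
```

```text
clock: 33.8
eef_pos: [413.8, 365.8, 67.4]
eef_rot: [3.141, 0.001, 0.337]
wrist_force: [0.1, -0.1, 0.4]
finger_gap: 57.1
finger_force: 0.0
clock: 34.3
eef_pos: [413.8, 365.8, 249.9]
eef_rot: [-3.141, -0.001, 0.337]
wrist_force: [-0.1, -0.3, -0.5]
finger_gap: 57.9
finger_force: 0.0
clock: 34.8
eef_pos: [413.9, 365.8, 267.5]
eef_rot: [-3.141, 0.0, 1.043]
wrist_force: [0.5, -0.2, -0.3]
finger_gap: 58.0
finger_force: 0.0
clock: 35.2
eef_pos: [383.6, 314.4, 267.9]
eef_rot: [3.141, -0.001, 1.036]
wrist_force: [0.1, 0.4, -0.7]
finger_gap: 58.0
finger_force: 0.0
cool [517.  402.1] beaker [518.8 399.8] 36
heat [500.  299.5] beaker [500.7 298. ] 36
warm [602.6 282.5] beaker [601.7 280.1] 36
```

View pics/chk.png

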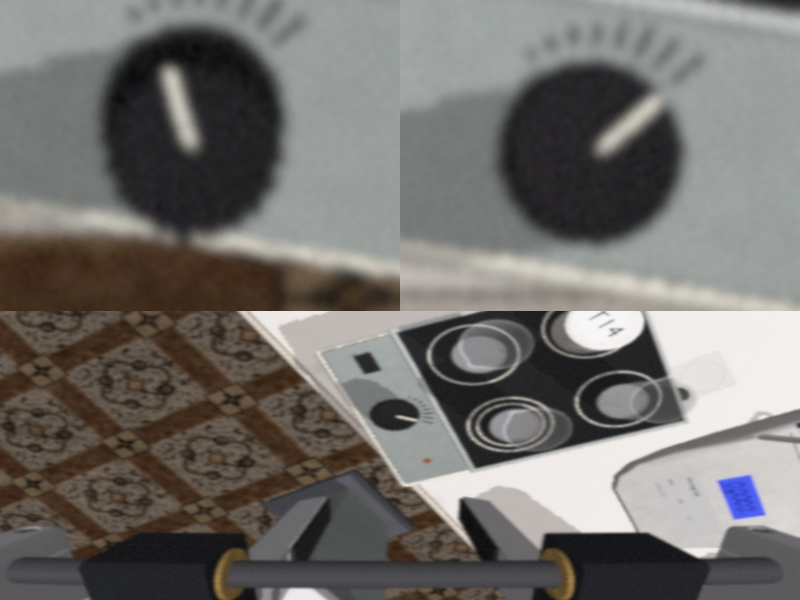

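The check view shows the knob pointer now at the last scale mark, about 66° clockwise of where it started. The three beakers stand centred in their rings and the plate tin is where it was.

```bash
python3 -c "from cell import manip, viewer, order;print(order.sign_off())"
```

```text
the job is handed in; nothing more can be done
None
```

The job is done and handed in at about 35 s of the 72 s limit: the cooled beaker is in the tray's free place, the other three stand within about 3 mm of their ring centres, and the heat knob is at its upper stop; sign-off returned no verdict.

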